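# Refit the keyed handwheel on the instrument base

## Task

The black handwheel of the white eye-instrument base has been taken off for cleaning and lies in the metal parts tray. Put it back on the base's upright spindle and, pressing only gently (never more than about 20 N), turn it until its keyway drops over the key, so that it sits fully home on the steel collar, level, and let go of it. Leave the other things where they are.

Things in the scene. Friction and masses are not known exactly. Their poses are not given: they have to be found in the camera images.
- wheel_centre (a point): Centre (on the bore axis, half-way up) of the handwheel: a black ribbed round knob, 50 mm across, 44 mm high, about 0.18 kg, standing axis upright on the tray's floor. z is the bore axis (up); x points from the axis to the keyway. It can be gripped across its sides at any yaw.
- handwheel: The same handwheel; origin on the bore axis at its underside, axes as above. A steel-lined round bore, 26 mm across, runs right through it, with one keyway 8 mm wide, cut 5 mm deep into the bore's wall on the +x side over the full height; both can be seen from above.
- tray: Low aluminium tray, 260 x 220 mm, rim 16 mm high, floor 4 mm above the table, that holds the handwheel and three bystanders; origin under its centre. Fixed.
- seat (a point): Spindle's axis at the top of the steel collar (42 mm across, 20 mm high), 60 mm above the table: the handwheel's underside must rest here, its centre then 22 mm above. One key, 6 mm wide, stands out 3.5 mm from the spindle's side from here up to 10 mm above, so the wheel's underside rides 10 mm above the seat until the keyway is over the key, with about 1 mm (4 degrees) to spare each side.
- spindle_tip (a point): Top of the steel spindle, on its axis, 42 mm above the seat; its axes are the base's, not the key's. The spindle is upright, 24 mm in diameter, tapering over its last 7 mm to 15 mm. It is held firm by a brake. The angle of its key is not measured: it points to the base's screen side (+x), give or take about 85 degrees, and can be seen from above while the spindle is bare.
- base: White eye-instrument base, fixed, 200 x 170 mm, deck 44 mm above the table; origin on the spindle's axis at table height; z up, -x to its plain front edge 80 mm away. A low screen, its top 75 mm above the table, stands 108 mm from the spindle on the +x side.
- cap_centre (a point): Bystander in the tray: smaller solid black cap, 28 mm across, 24 mm high, without a bore (point at half its height).
- lens_ring: Bystander in the tray: dark trial-lens ring, 38 mm across, 6 mm high; origin under its centre.
- driver_grip (a point): Bystander in the tray: screwdriver, 140 mm long, lying along the tray's +x end; this point is on its handle.
- drops_centre (a point): Bystander: small white eye-drop bottle on the table, 28 mm across, 65 mm high; this point is at half its height.
- mug: Bystander: white mug, 76 mm across, 90 mm high; origin under its centre.
Not all that is in view belongs to the job. What is shaped like the handwheel but red is not meant.

How it is judged:
By the outcome, as a careful person would: the job done as asked, in the order asked, and still so for the second after the job is handed in, with the robot touching nothing.
It also fails if it takes over 67 s, if anything falls off the work surface, if the arm or the gripper's body presses on something with over 40 N, if the wrist force passes 120 N, or if a joint passes its speed limit or range.

## Robot

A 6-joint arm with a two-finger parallel gripper is mounted at the origin on the work surface. World frame = base frame: x ahead of the robot, y to its left, z up, the work surface at z = 0. Lengths are in m, angles in rad, forces in N, time in s.
With the tool pointing down it reaches from about 0.35 to 0.975 m from the base axis. Payload 17.4 kg.
Tool frame: the origin (TCP) lies midway between the tips of the shut fingers; the grasp point (between the pads) lies 19 mm behind it; z points along the fingers, y is the line along which they close (so a half turn about z gives the same grasp; the last joint's range is limited). The gripper opens to 85 mm and grips with 20 to 120 N. Pads are 22 mm wide; open, the fingers measure 114 mm over their backs; the gripper's body (76 mm by 85 mm) begins 54 mm behind the grasp point. The pads swing forward as they close: fully open they stand 13 mm farther back than shut.
Start: joints at [-1.242, 0.116, 1.442, -0, 1.584, -0.038], TCP at [0.242, -0.63, 0.208] pointing down, gripper open.
Joint ranges: [-2.83, 2.83], [-0.83, 2.19], [0.07, 2.5], [-1.14, 4.28], [0.01, 3], [-2.97, 2.97]. Speed limits (rad/s): [1.89, 1.89, 2.22, 3.14, 3.14, 3.14].

## Interface

Orientations are given as a unit quaternion [x, y, z, w].
In Python, from rig import r gives the robot as it stands. The module is installed in compiled form; this text tells all that it offers.
- The arm moves only by the tool move_arm, never from a script. Its argument "series" is a list of rows, each a list of 2 entries, a list of its own where there are three numbers: the shift along the world's x, y, z in m, then the turn, a rotation vector about the world's x, y, z in rad. A call has 1 to 12 rows; each row is the pose to reach, as a shift and turn from the pose commanded when the call began; what a row does not reach only later rows make up. A row lasts 1/12 s, in which the tool goes at most 41.7 mm and 7.16 degrees, less where a joint would pass 70% of its speed; a pose out of reach is approached as far as the arm can. A call with a gripper value outside its range is refused whole. "gripper" is the closure, from 0 (fully open) to 1 (shut), set as the call begins (left out, the last holds). The fingers move at their own pace and stop on an object; the grip force is fixed at half the most. Time passes only in rows, so rows that repeat a pose let the fingers close. It gives the time, the measured TCP pose, the force and the opening at its end, in the units of the state.
- r.get_state(): the state, without advancing time (a new reading comes with each control period).
- r.read_camera(name): name is "side" or "top" or "wrist"; returns a dict with "frame" (480x640x3 uint8, red, green, blue), "fovy" (degrees; the focal length in pixels is half the picture's height over the tangent of half this angle, whatever the lens; pixels are square), "cx", "cy" (the principal point, pixels), "rvec" (rotation vector, rad) and "tvec" (3), from world to camera coordinates, as OpenCV has them. Camera axes: x right, y down, z forward; pixel columns grow to the right and rows downward; lengths in m; the calibration is good to about 2 mm. A picture is of the moment at which its call begins. There is no depth.
- r.sign_off(): hands the job in, once; it reports no verdict.
The state is a dict: "t": time; "qpos": joint angles; "joint_vel": joint speeds; "effort": joint torques, N m; "tcp_pos": TCP position; "tool_rot": TCP orientation; "contact_force": force on the tool from outside, world axes, zero at the start; "wrist_torque": the same for the moment, N m; "grip_width": finger opening in m.
Only numpy, scipy, OpenCV 4.12 (cv2) and the standard library are available. Lean on these libraries where they do the work, as an engineer would, in place of code of your own. Each camera call takes 0.05 s, during which the arm holds its last target. There are 200 camera calls.

## Working session

There is one attempt and no reset: what is moved stays moved. The work goes in short steps, Python scripts to look and compute and a tool call to move; the robot and the scene stay as the last step left them, time stands still between calls to the robot, and variables do not carry over. Pictures are saved under pics/ and viewed, on a budget of 10 in all, crops included, one or two more only if the job needs it, and the job is handed in when it is done.

Besides the shell and the picture viewer there is one more tool, called as name([rows], argument=value, ...), one row to a line, values as JSON. move_arm: Moves the arm, as the interface text tells. Its arguments: {"type":"object","properties":{"series":{"type":"array","items":{"type":"array"}},"gripper":{"type":"number"}},"required":["series"]}

```bash
mkdir -p pics; cat > h.py <<'E'
import numpy as np, cv2
from rig import r
def cam(n):
    c=r.read_camera(n); f=240/np.tan(np.radians(c['fovy'])/2)
    R=cv2.Rodrigues(np.array(c['rvec'],float))[0]; t=np.array(c['tvec'],float).ravel()
    return dict(im=c['frame'][:,:,::-1].copy(),f=f,cx=c['cx'],cy=c['cy'],R=R,t=t,o=-R.T@t)
def ray(c,u,v,z):
    d=c['R'].T@np.array([(u-c['cx'])/c['f'],(v-c['cy'])/c['f'],1]); return c['o']+d*(z-c['o'][2])/d[2]
def px(c,p):
    q=c['R']@np.array(p)+c['t']; return q[:2]/q[2]*c['f']+[c['cx'],c['cy']]
E
python3 - <<'E'
from h import *
for n in('top','side'):
    c=cam(n); cv2.imwrite(f'pics/{n}0.png',c['im']); print(n,c['f'],c['cx'],c['cy'],c['o'].round(3),c['R'].round(3).tolist())
print(r.get_state())
E
```

```text
top 471.20176045598265 312.06012383555867 237.6723331354437 [0.43  0.115 0.997] [[0.027, -0.999, 0.02], [-0.994, -0.029, -0.108], [0.108, -0.017, -0.994]]
side 473.02773427062834 320.23880773498746 245.05768295793345 [0.019 0.641 0.778] [[-0.719, -0.695, 0.004], [-0.484, 0.496, -0.721], [0.499, -0.52, -0.693]]
{'t': 0.1, 'qpos': array([-1.24181122e+00,  1.16467803e-01,  1.44222549e+00,  1.19846761e-05,
        1.58392797e+00, -3.77872077e-02]), 'joint_vel': array([ 9.34142642e-05, -1.61505543e-03, -3.51206443e-03, -1.28662287e-03,
        6.63138304e-04, -2.00246501e-03]), 'effort': array([ 2.22178540e-03, -7.33664131e+01, -6.33790612e+01, -1.43197722e-04,
        5.23449547e-03,  1.10069624e-05]), 'tcp_pos': array([ 0.24200263, -0.62993294,  0.20719912]), 'tool_rot': array([ 9.83231688e-01,  1.82360038e-01, -6.86889514e-05, -5.09728738e-04]), 'contact_force': array([ 0.54806601, -0.33675761,  0.13697129]), 'wrist_torque': array([ 0.02337165, -0.05571095,  0.00384733]), 'grip_width': 0.08506134929950776}
```

View pics/top0.png

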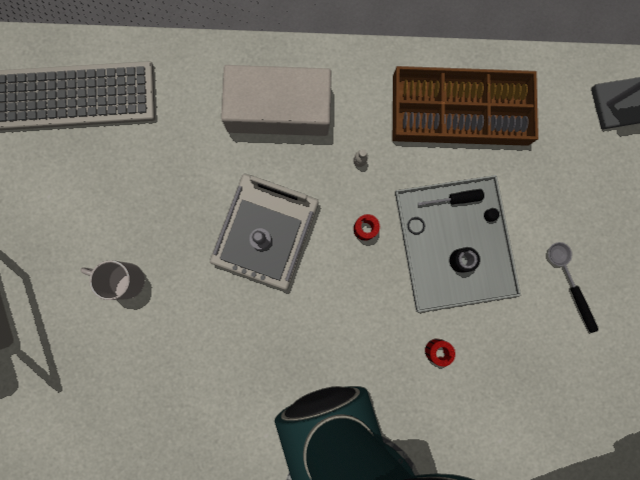

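View pics/side0.png

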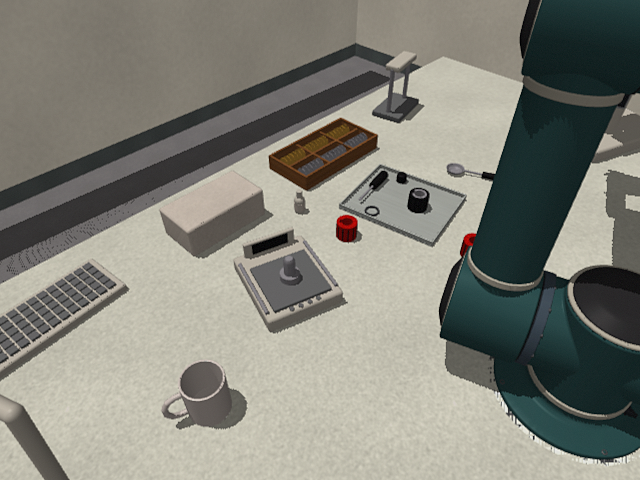

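Top view: handwheel at about (464,260) in the tray, base spindle at about (260,237) with its screen towards (280,190). Two red look-alikes are at (367,228) and (440,352). The side view agrees, with the wheel at (418,200) and the spindle at (291,262).

```bash
python3 - <<'E'
from h import *
c=cam('top')
g=c['im'].max(2)
m=np.uint8(g<45)*255
n,l,s,ce=cv2.connectedComponentsWithStats(m)
for i in range(1,n):
    if 40<s[i,4]<3000: print(s[i],ce[i].round(1))
print('wheel',ray(c,464,259.5,.048)); print('tip',ray(c,259.5,235,.102))
print('screen ends',ray(c,253,182,.075),ray(c,307,202,.075))
b=[ray(c,*p,.044) for p in((213,265),(288,289),(317,200),(245,177))];print(np.round(b,3))
# wrist cam geometry
w=cam('wrist');s=r.get_state();print(w['f'],w['cx'],w['cy'],w['o'],w['R'].round(3).tolist())
cv2.imwrite('pics/z.png',cv2.resize(c['im'][140:320,200:530],(800,436),interpolation=2))
E
```

```text
[ 400   69  134   35 1441] [469.3  79.1]
[393  71 142  74 975] [450.4 133.7]
[592  84  48  45 784] [619.  109.8]
[400 103  41  30 321] [423.2 109.5]
[445 105  42  29 341] [469.8 111.4]
[491 106  44  30 483] [517.4 115.1]
[257 184  41  16 129] [277.4 191.7]
[449 189  35  16 377] [466.6 196.7]
[484 208  15  14 159] [491.  214.9]
[257 239  15  13  45] [266.1 247.1]
[450 248  30  25 366] [462.1 260. ]
[570 286  28  47 458] [583.6 309.1]
wheel [ 0.49752936 -0.21065514  0.048     ]
tip [0.52918611 0.20000775 0.102     ]
screen ends [0.63778747 0.21963764 0.075     ] [0.60082641 0.11117902 0.075     ]
[[0.472 0.296 0.044]
 [0.428 0.144 0.044]
 [0.611 0.091 0.044]
 [0.655 0.24  0.044]]
405.879352193871 320.66841931235774 246.8736817676861 [ 0.31549602 -0.60233042  0.37341461] [[0.359, -0.933, -0.001], [-0.888, -0.342, 0.308], [-0.288, -0.11, -0.951]]
```

View pics/z.png

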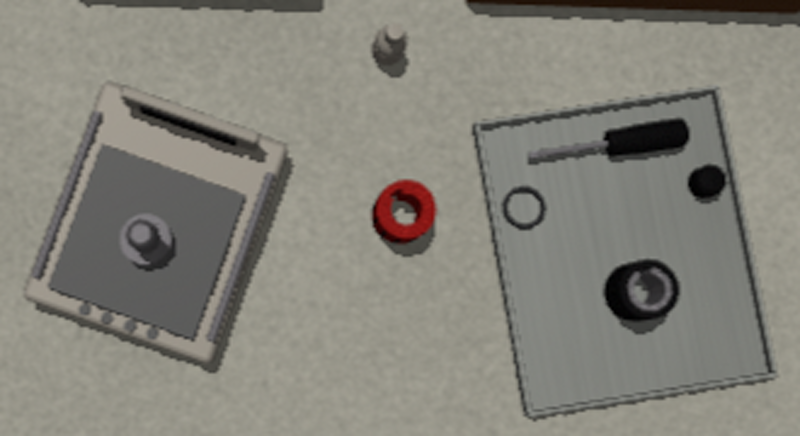

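The spindle tip is at about (0.529,0.200), the wheel at about (0.499,-0.217), and the base yaw is about -17°. I'll put the wrist camera straight over the bare spindle to see the key.

move_arm([
  [[0.107,0.4,0],[0,0,0]],
  [[0.107,0.4,0],[0,0,0]],
  [[0.107,0.4,0],[0,0,0]],
  [[0.107,0.4,0],[0,0,0]],
  [[0.107,0.4,0],[0,0,0]],
  [[0.107,0.4,0],[0,0,0]],
  [[0.107,0.4,0],[0,0,0]],
  [[0.107,0.4,0],[0,0,0]],
  [[0.107,0.4,0],[0,0,0]],
  [[0.107,0.4,0],[0,0,0]],
  [[0.107,0.4,0],[0,0,0]],
])

```text
t: 1.12
tcp_pos: [0.3503, -0.2252, 0.2084]
tool_rot: [0.983, 0.185, 0.001, -0.0]
contact_force: [-0.0, -0.1, -0.1]
grip_width: 0.0852
```

move_arm([
  [[0.106,0.402,0],[0,0,0]],
  [[0.106,0.402,0],[0,0,0]],
  [[0.106,0.402,0],[0,0,0]],
  [[0.106,0.402,0],[0,0,0]],
  [[0.106,0.402,0],[0,0,0]],
  [[0.106,0.402,0],[0,0,0]],
  [[0.106,0.402,0],[0,0,0]],
  [[0.106,0.402,0],[0,0,0]],
  [[0.106,0.402,0],[0,0,0]],
  [[0.106,0.402,0],[0,0,0]],
  [[0.106,0.402,0],[0,0,0]],
  [[0.106,0.402,0],[0,0,0]],
])

```text
t: 2.12
tcp_pos: [0.455, 0.1734, 0.2072]
tool_rot: [0.983, 0.184, -0.001, 0.0]
contact_force: [-0.7, 0.0, 0.2]
grip_width: 0.0856
```

```bash
python3 - <<'E'
from h import *
import pickle
w=cam('wrist');s=r.get_state();print(s['tcp_pos'],s['qpos'],w['o'])
print(px(w,[.529,.2,.102]),px(w,[.529,.2,.06]))
pickle.dump(w,open('spin.pkl','wb'))
u,v=px(w,[.529,.2,.08]).astype(int)
print(u,v)
y0=max(v-75,0);x0=u-100
cv2.imwrite('pics/sp.png',cv2.resize(w['im'][y0:y0+150,x0:x0+200],(800,600),interpolation=cv2.INTER_CUBIC));print(x0,y0)
E
```

```text
[0.45498463 0.17218658 0.20747212] [ 3.09482344e-01 -3.02569485e-01  1.83226842e+00 -2.12403917e-04
  1.61295075e+00  1.51183545e+00] [0.52860329 0.20147364 0.37320253]
[322.99556654 115.0361719 ] [322.67544672 114.99988375]
322 115
222 40
```

View pics/sp.png

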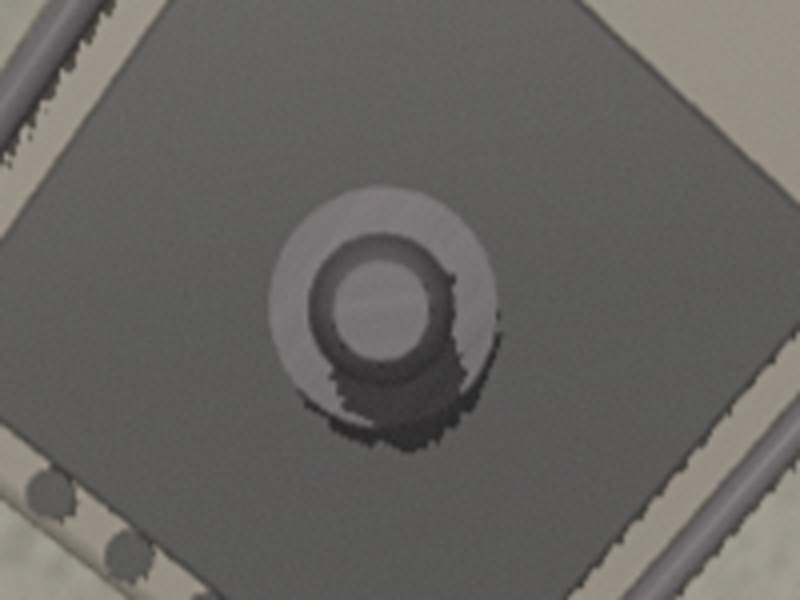

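The bare spindle's top is at crop (381,310). A notch at (455,278), on the edge of the shadow, is probably a key corner, so I'll brighten the shadow to check.

```bash
python3 - <<'E'
from h import *
import pickle
w=pickle.load(open('spin.pkl','rb'))
fr=[w['im'].astype(float)]+[cam('wrist')['im'].astype(float) for _ in range(5)]
m=np.mean(fr,0).mean(2)[85:150,285:355]
print(m.min(),m.max())
o=np.clip((m-25)/(75-25),0,1)*255
cv2.imwrite('pics/sp2.png',cv2.resize(np.uint8(o),(630,585),interpolation=cv2.INTER_CUBIC))
E
```

```text
44.666666666666664 124.94444444444446
```

View pics/sp2.png

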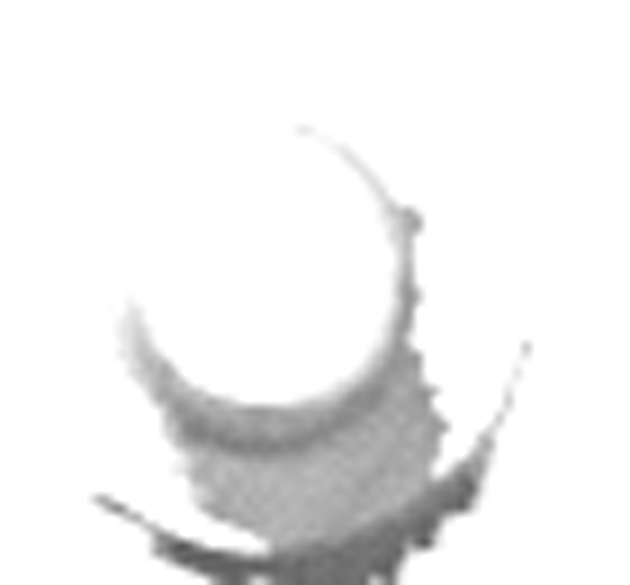

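The bump may only be a shadow edge, so I'll look from lower and nearer.

move_arm([
  [[0.02,0.007,-0.04],[0,0,0]],
  [[0.02,0.007,-0.08],[0,0,0]],
  [[0.02,0.007,-0.11],[0,0,0]],
  [[0.02,0.007,-0.11],[0,0,0]],
  [[0.02,0.007,-0.11],[0,0,0]],
])

```text
t: 2.83
tcp_pos: [0.4746, 0.1781, 0.0978]
tool_rot: [0.983, 0.182, -0.001, 0.0]
contact_force: [0.1, 0.7, 0.9]
grip_width: 0.0853
```

```bash
python3 - <<'E'
from h import *
import pickle
ws=[cam('wrist') for _ in range(6)]; w=ws[-1]
w['im']=np.uint8(np.mean([a['im'].astype(float) for a in ws],0))
pickle.dump(w,open('spin2.pkl','wb'))
u,v=px(w,[.529,.2,.07]).astype(int); print(w['o'],u,v,px(w,[.529,.2,.102]),r.get_state()['tcp_pos'])
y0=max(v-60,0);x0=u-80;print(x0,y0)
g=w['im'][y0:y0+120,x0:x0+160].astype(float)
g=255*np.clip((g-35)/(135-35),0,1)**.7
cv2.imwrite('pics/sp3.png',cv2.resize(np.uint8(g),(800,600),interpolation=cv2.INTER_CUBIC))
E
```

```text
[0.54890867 0.20664712 0.26660117] 318 163 [318.19031882 171.67358203] [0.47578139 0.17907592 0.09980993]
238 103
```

View pics/sp3.png

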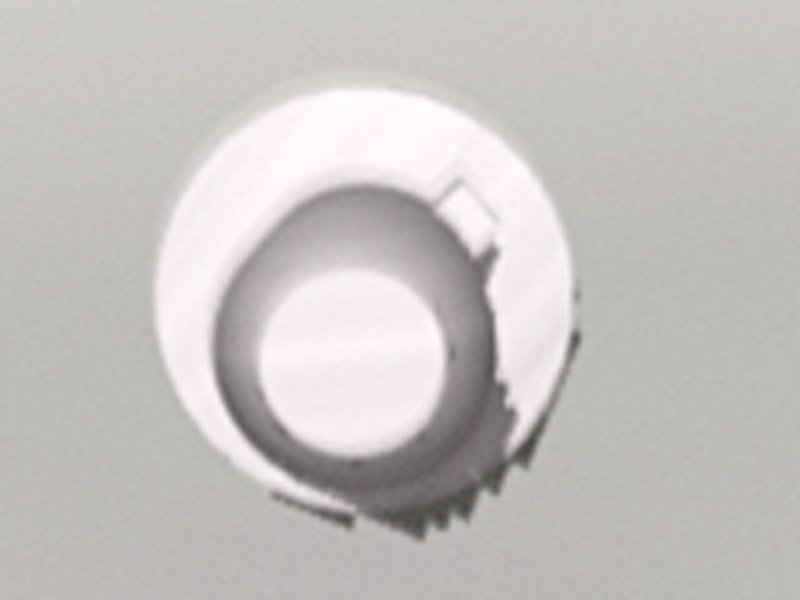

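The key shows clearly as a white box with outer corners at crop (463,180) and (497,220). The tip disc centre is at (352,362) and the collar centre at (366,~296). Next I'll compute the angle and axis and move over the wheel.

```bash
python3 - <<'E'
from h import *
import pickle
w=pickle.load(open('spin2.pkl','rb'))
f=lambda x,y,z: ray(w,238+(x+.5)/5-.5,103+(y+.5)/5-.5,z)
tip=f(352,362,.102); a=f(463,180,.07); b=f(497,220,.07)
print('tip',tip,'r',np.linalg.norm(f(260,362,.102)-tip),np.linalg.norm(f(352,270,.102)-tip))
c=[f(155,296,.06),f(574,296,.06),f(366,87,.06)];print('collar',(c[0]+c[1])/2,c, np.linalg.norm(c[0]-c[1]))
k=(a+b)/2
for ax in(tip,(c[0]+c[1])/2):
    d=k-ax; print('key ang',np.degrees(np.arctan2(d[1],d[0])),'r',np.hypot(*d[:2]))
n=b-a;print('len',np.linalg.norm(n[:2]),'normal ang',np.degrees(np.arctan2(n[1],n[0]))+90)
E
```

```text
tip [0.52628604 0.20335889 0.102     ] r 0.0074144810323903436 0.007268256738558235
collar [0.52711772 0.20364848 0.06      ] [array([0.51959066, 0.22323801, 0.06      ]), array([0.53464479, 0.18405896, 0.06      ]), array([0.54587755, 0.21053867, 0.06      ])] 0.041971711690421236
key ang -25.044543244881247 r 0.015550708364574237
key ang -27.402790338144737 r 0.014932458278691052
len 0.004873044459737039 normal ang -27.444130956014376
```

move_arm([
  [[0,0,0.04],[0,0,0]],
  [[0,0,0.08],[0,0,0]],
  [[-0.03,-0.1,0.1],[0,0,0]],
  [[-0.05,-0.2,0.1],[0,0,0]],
  [[-0.05,-0.3,0.1],[0,0,0]],
  [[-0.05,-0.42,0.08],[0,0,0]],
  [[-0.05,-0.42,0.08],[0,0,0]],
  [[-0.05,-0.42,0.08],[0,0,0]],
  [[-0.05,-0.42,0.08],[0,0,0]],
  [[-0.05,-0.42,0.06],[0,0,0]],
  [[-0.05,-0.42,0.05],[0,0,0]],
  [[-0.05,-0.42,0.05],[0,0,0]],
])

```text
t: 4.13
tcp_pos: [0.4257, -0.2307, 0.1528]
tool_rot: [0.983, 0.182, 0.001, 0.001]
contact_force: [1.4, -0.3, -1.0]
grip_width: 0.0853
```

move_arm([
  [[0,0,0],[0,0,0]],
  [[0,0,0],[0,0,0]],
  [[0,0,0],[0,0,0]],
])

```text
t: 4.38
tcp_pos: [0.4262, -0.2284, 0.1525]
tool_rot: [0.983, 0.182, 0.0, 0.0]
contact_force: [-0.0, -0.1, 0.0]
grip_width: 0.0858
```

```bash
python3 - <<'E'
from h import *
import pickle
ws=[cam('wrist') for _ in range(5)]; w=ws[-1]
w['im']=np.uint8(np.mean([a['im'].astype(float) for a in ws],0))
pickle.dump(w,open('wh.pkl','wb'))
u,v=px(w,[.499,-.217,.048]).astype(int); print(w['o'],u,v,r.get_state()['tcp_pos'])
y0=max(v-75,0);x0=u-100;print(x0,y0)
g=w['im'][y0:y0+150,x0:x0+200].astype(float)
g=255*np.clip((g)/(150),0,1)**.6
cv2.imwrite('pics/wh.png',cv2.resize(np.uint8(g),(800,600),interpolation=cv2.INTER_CUBIC))
E
```

```text
[ 0.4997515  -0.19953818  0.31858258] 345 127 [ 0.42648056 -0.22756997  0.15231008]
245 52
```

View pics/wh.png

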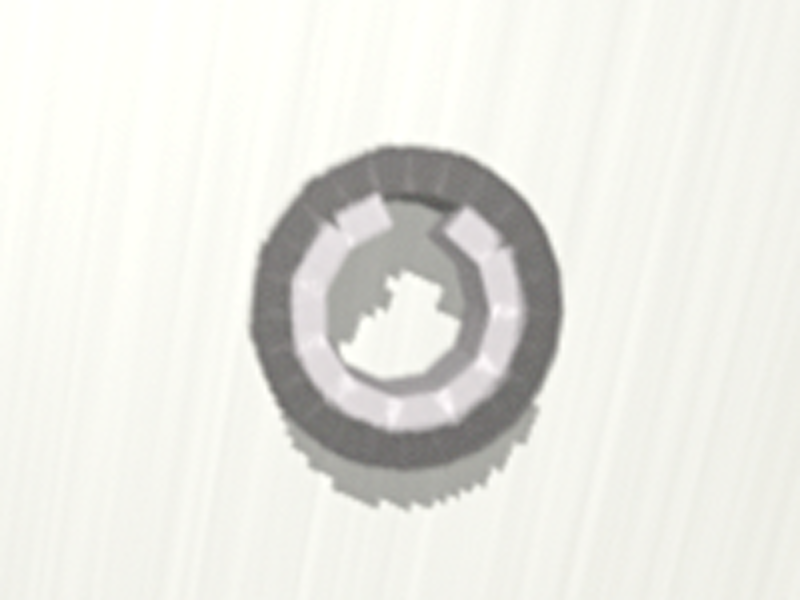

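The keyway gap is at the top of the wheel, centred at (418,212), with the wheel rim centre at (406,307). I'll fix those in world coordinates. Then I'll look at the wheel again from the placing yaw (about -40°), so that any camera bias in the tool frame shows up.

```bash
cat >> h.py <<'E'
def rim(c,g,z):
    """outer rim of dark wheel: world centre by min circle of ray-cast contour points at top-face height"""
    u,v=px(c,[*g,z]).astype(int); m=np.uint8(c['im'].max(2)<60)
    k=np.zeros_like(m); cv2.circle(k,(int(u),int(v)),62,1,-1); m=m&k
    cs=max(cv2.findContours(m,cv2.RETR_EXTERNAL,cv2.CHAIN_APPROX_NONE)[0],key=cv2.contourArea)
    return cs[:,0]
E
python3 - <<'E'
from h import *
import pickle
w=pickle.load(open('wh.pkl','rb'))
f=lambda x,y,z: ray(w,245+(x+.5)/4-.5,52+(y+.5)/4-.5,z)
a,b,t=f(250,307,.048),f(562,307,.048),f(406,145,.048)
c=(a+b)/2;print('wid',np.linalg.norm(a-b),'centre by sides',c, 'top r',np.linalg.norm(t-c))
p=(f(390,225,.048)+f(443,228,.048))/2;q=(f(378,195,.048)+f(462,207,.048))/2
# bore liner circle centre
lb=(f(292,310,.048)+f(526,310,.048))/2;print('liner',lb)
for k in(p,q):
  d=k-c;print(np.degrees(np.arctan2(d[1],d[0])),np.hypot(*d[:2]))
print(px(w,c), w['im'][127:170:4,345].max(1))
s=r.get_state();print(s['qpos'])
E
```

```text
wid 0.04994186971589302 centre by sides [ 0.49857611 -0.21777283  0.048     ] top r 0.024192738278120608
liner [ 0.49832177 -0.21839463  0.048     ]
14.487288787679764 0.012277348581982404
14.367591419413731 0.016096005700081652
[346.12878013 128.375     ] [143 144 144 146 146  70 104 125  85  41  42]
[-5.42982428e-01 -2.93635552e-01  1.91429153e+00  6.41758878e-05
  1.51996372e+00  6.59356654e-01]
```

move_arm([
  [[-0.002,0.02,0],[0,0,-0.12]],
  [[-0.002,0.037,0],[0,0,-0.24]],
  [[-0.002,0.037,0],[0,0,-0.36]],
  [[-0.002,0.037,0],[0,0,-0.48]],
  [[-0.002,0.037,0],[0,0,-0.6]],
  [[-0.002,0.037,0],[0,0,-0.71]],
  [[-0.002,0.037,0],[0,0,-0.71]],
  [[-0.002,0.037,0],[0,0,-0.71]],
  [[-0.002,0.037,0],[0,0,-0.71]],
])

```text
t: 5.38
tcp_pos: [0.4242, -0.1911, 0.1519]
tool_rot: [0.986, -0.169, 0.0, 0.0]
contact_force: [-0.5, 0.0, 0.0]
grip_width: 0.0856
```

```bash
python3 - <<'E'
from h import *
import pickle
ws=[cam('wrist') for _ in range(5)]; w=ws[-1]
w['im']=np.uint8(np.mean([a['im'].astype(float) for a in ws],0))
pickle.dump(w,open('wh2.pkl','wb'))
u,v=px(w,[.498,-.218,.048]).astype(int); print(w['o'],u,v,r.get_state()['tcp_pos'],r.get_state()['qpos'][5])
for n in('wh','wh2'):
    c=pickle.load(open(n+'.pkl','rb'))
    uv=rim(c,(.498,-.218),.048); P=np.array([ray(c,*p,.048)[:2] for p in uv])
    print(n,cv2.minAreaRect(uv)[:2],cv2.minEnclosingCircle(np.float32(P*1000)))
y0=max(v-75,0);x0=u-100;print(x0,y0)
g=w['im'][y0:y0+150,x0:x0+200].astype(float)
g=255*np.clip((g)/(150),0,1)**.6
cv2.imwrite('pics/wh2.png',cv2.resize(np.uint8(g),(800,600),interpolation=cv2.INTER_CUBIC))
E
```

```text
[ 0.49819235 -0.21857116  0.31781723] 320 116 [ 0.4240619  -0.1913851   0.15171559] 1.4340352064532014
wh ((346.0, 129.0), (80.0, 76.0)) ((497.6605529785156, -218.2227020263672), 24.970949172973633)
wh2 ((321.5, 115.5), (81.0, 77.0)) ((497.4711608886719, -218.8021697998047), 24.870574951171875)
220 41
```

View pics/wh2.png

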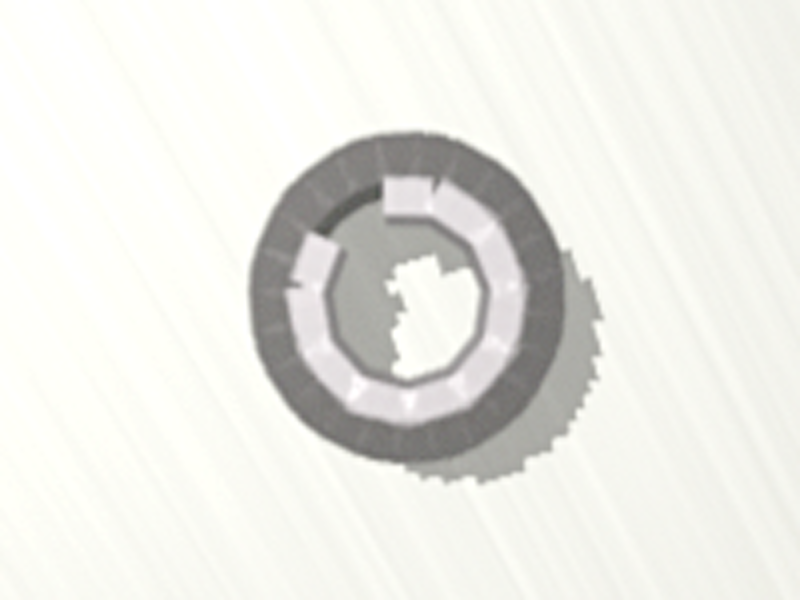

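The two views agree within 0.6 mm: the wheel is at (0.4976,-0.2186), and the keyway at (362,231) is at 14.3°. The tool-frame bias is therefore small. The key is at about -26.5°, so the wheel must turn about -41°. I'll grasp at tool yaw about +20°.

move_arm([
  [[0.037,-0.013,0],[0,0,0.12]],
  [[0.0735,-0.027,0],[0,0,0.24]],
  [[0.0735,-0.027,0],[0,0,0.36]],
  [[0.0735,-0.027,0],[0,0,0.48]],
  [[0.0735,-0.027,-0.03],[0,0,0.6]],
  [[0.0735,-0.027,-0.06],[0,0,0.69]],
  [[0.0735,-0.027,-0.085],[0,0,0.69]],
  [[0.0735,-0.027,-0.105],[0,0,0.69]],
  [[0.0735,-0.027,-0.125],[0,0,0.69]],
  [[0.0735,-0.027,-0.14],[0,0,0.69]],
  [[0.0735,-0.027,-0.14],[0,0,0.69]],
  [[0.0735,-0.027,-0.14],[0,0,0.69]],
])

```text
t: 6.63
tcp_pos: [0.4973, -0.2183, 0.0115]
tool_rot: [0.985, 0.173, -0.001, -0.0]
contact_force: [1.1, 0.9, 0.4]
grip_width: 0.0855
```

move_arm([
  [[0,0,0],[0,0,0]],
  [[0,0,0],[0,0,0]],
  [[0,0,0],[0,0,0]],
  [[0,0,0],[0,0,0]],
  [[0,0,0],[0,0,0]],
  [[0,0,0],[0,0,0]],
  [[0,0,0],[0,0,0]],
  [[0,0,0],[0,0,0]],
  [[0,0,0],[0,0,0]],
  [[0,0,0],[0,0,0]],
], gripper=1)

```text
t: 7.47
tcp_pos: [0.4982, -0.2188, 0.0135]
tool_rot: [0.985, 0.173, 0.001, 0.001]
contact_force: [-2.7, 1.5, 11.3]
grip_width: 0.0475
```

Gripped, opening 47.5 mm. Now lift.

move_arm([
  [[0,0,0.01],[0,0,0]],
  [[0,0,0.03],[0,0,0]],
  [[0,0,0.06],[0,0,0]],
  [[0,0,0.1],[0,0,0]],
  [[0,0,0.14],[0,0,0]],
  [[0,0,0.14],[0,0,0]],
  [[0,0,0.14],[0,0,0]],
])

```text
t: 8.05
tcp_pos: [0.4985, -0.2188, 0.155]
tool_rot: [0.985, 0.173, 0.002, 0.001]
contact_force: [-0.9, -0.7, -2.5]
grip_width: 0.0473
```

```bash
python3 - <<'E'
from h import *
w=cam('wrist'); s=r.get_state(); print(s['tcp_pos'],s['contact_force'],s['wrist_torque'],s['grip_width'])
zt=s['tcp_pos'][2]+.035
u,v=px(w,[*s['tcp_pos'][:2],zt]).astype(int);print(u,v)
y0=v-90;x0=u-120;print(x0,y0)
g=w['im'][y0:y0+180,x0:x0+240].astype(float);g=255*np.clip(g/150,0,1)**.6
cv2.imwrite('pics/held.png',cv2.resize(np.uint8(g),(800,600),interpolation=cv2.INTER_CUBIC))
E
```

```text
[ 0.49770248 -0.218469    0.15270065] [-0.15167882 -0.12739019 -2.88667599] [ 0.00943607 -0.0143225  -0.02792268] 0.04721377612601091
318 338
198 248
```

View pics/held.png

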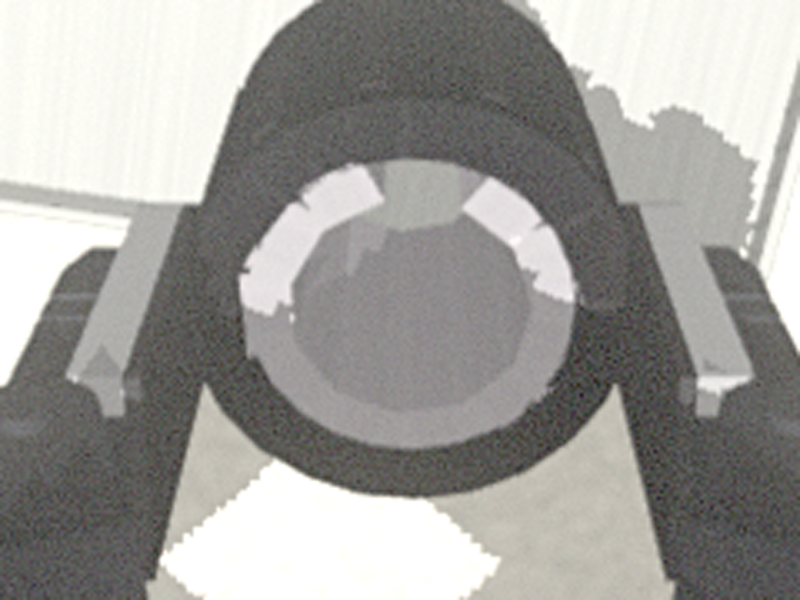

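The wheel is held level and centred, with the keyway seen at (424,206) and the load reading about 2.9 N. Carry it to the spindle, turning -0.71 rad on the way.

move_arm([
  [[0.003,0.038,0],[0,0,-0.1]],
  [[0.006,0.077,0],[0,0,-0.2]],
  [[0.008,0.115,0],[0,0,-0.3]],
  [[0.011,0.154,0],[0,0,-0.4]],
  [[0.013,0.192,0],[0,0,-0.5]],
  [[0.016,0.231,0],[0,0,-0.6]],
  [[0.019,0.27,0],[0,0,-0.71]],
  [[0.022,0.31,0],[0,0,-0.71]],
  [[0.024,0.35,0],[0,0,-0.71]],
  [[0.027,0.385,0],[0,0,-0.71]],
  [[0.029,0.415,0],[0,0,-0.71]],
  [[0.029,0.422,0],[0,0,-0.71]],
])

```text
t: 9.1
tcp_pos: [0.5256, 0.2072, 0.1498]
tool_rot: [0.984, -0.179, -0.001, 0.0]
contact_force: [-0.2, -0.1, -1.3]
grip_width: 0.0472
```

move_arm([
  [[0,0,0],[0,0,0]],
  [[0,0,0],[0,0,0]],
  [[0,0,-0.015],[0,0,0]],
  [[0,0,-0.03],[0,0,0]],
  [[0,0,-0.034],[0,0,0]],
  [[0,0,-0.034],[0,0,0]],
  [[0,0,-0.034],[0,0,0]],
])

```text
t: 9.68
tcp_pos: [0.5266, 0.2028, 0.118]
tool_rot: [0.983, -0.181, -0.0, 0.0]
contact_force: [-0.5, 0.0, -0.6]
grip_width: 0.047
```

```bash
python3 - <<'E'
from h import *
w=cam('wrist'); s=r.get_state(); print(s['tcp_pos'],s['tool_rot'],s['qpos'],s['contact_force'],s['wrist_torque'],s['grip_width'])
print(np.degrees(2*np.arctan2(s['tool_rot'][1],s['tool_rot'][0])))
u,v=px(w,[*s['tcp_pos'][:2],s['tcp_pos'][2]+.035]).astype(int)
y0=v-90;x0=u-120
g=w['im'][y0:y0+180,x0:x0+240].astype(float);g=255*np.clip(g/150,0,1)**.6
cv2.imwrite('pics/over.png',cv2.resize(np.uint8(g),(800,600),interpolation=cv2.INTER_CUBIC))
E
```

```text
[0.52686858 0.20303053 0.11851423] [ 9.83482767e-01 -1.81001470e-01  3.15317104e-04 -1.22531624e-04] [ 3.22689334e-01 -8.69136352e-02  1.79238682e+00 -9.12618736e-05
  1.43544896e+00  2.25750726e+00] [-0.27694142  0.29267408 -1.10117354] [ 0.02923436 -0.01399775  0.05374039] 0.04744383260608777
-20.85619728544834
```

View pics/over.png

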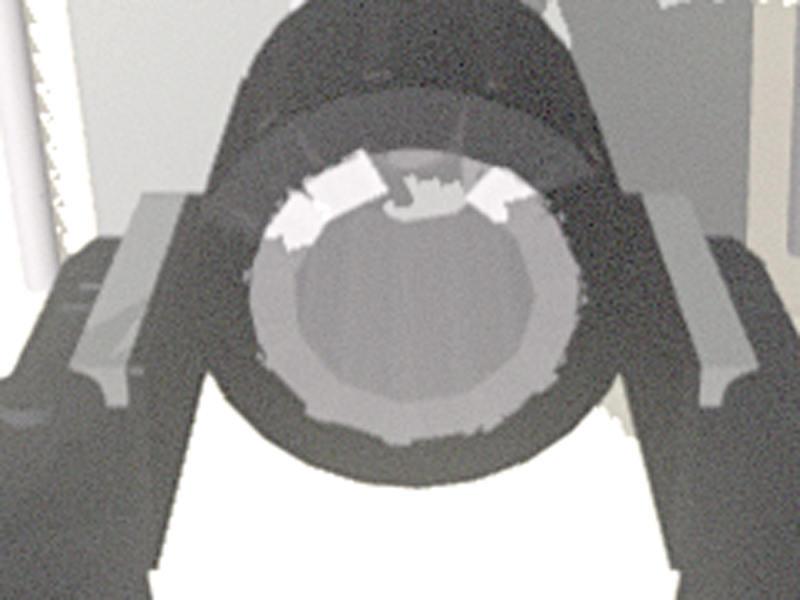

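The wheel sits over the spindle, keyway at (425,195), and nothing touches yet. Descend in small steps, watching the force.

move_arm([
  [[0,0,-0.004],[0,0,0]],
  [[0,0,-0.008],[0,0,0]],
  [[0,0,-0.012],[0,0,0]],
  [[0,0,-0.012],[0,0,0]],
])

```text
t: 10.07
tcp_pos: [0.5262, 0.2035, 0.1047]
tool_rot: [0.984, -0.181, -0.0, 0.0]
contact_force: [-0.4, 0.5, -1.4]
grip_width: 0.0475
```

move_arm([
  [[0,0,-0.003],[0,0,0]],
  [[0,0,-0.006],[0,0,0]],
  [[0,0,-0.006],[0,0,0]],
])

```text
t: 10.32
tcp_pos: [0.5263, 0.2035, 0.099]
tool_rot: [0.984, -0.181, -0.0, 0.0]
contact_force: [-0.4, -0.3, -1.6]
grip_width: 0.0475
```

move_arm([
  [[0,0,-0.004],[0,0,0]],
  [[0,0,-0.008],[0,0,0]],
  [[0,0,-0.012],[0,0,0]],
  [[0,0,-0.015],[0,0,0]],
  [[0,0,-0.015],[0,0,0]],
])

```text
t: 10.73
tcp_pos: [0.5262, 0.2035, 0.0838]
tool_rot: [0.984, -0.181, -0.0, 0.0]
contact_force: [0.2, -0.6, -2.0]
grip_width: 0.0475
```

move_arm([
  [[0,0,-0.002],[0,0,0]],
  [[0,0,-0.004],[0,0,0]],
  [[0,0,-0.004],[0,0,0]],
])

```text
t: 10.98
tcp_pos: [0.5264, 0.2035, 0.0804]
tool_rot: [0.984, -0.181, -0.0, 0.0]
contact_force: [-0.4, -0.4, -1.9]
grip_width: 0.0475
```

move_arm([
  [[0,0,-0.001],[0,0,0]],
  [[0,0,-0.002],[0,0,0]],
  [[0,0,-0.002],[0,0,0]],
])

```text
t: 11.23
tcp_pos: [0.5265, 0.2036, 0.0786]
tool_rot: [0.984, -0.181, -0.0, 0.0]
contact_force: [0.0, -0.2, -2.0]
grip_width: 0.0473
```

Down to about 9 mm above the seat without contact. Continue gently.

move_arm([
  [[0,0,-0.001],[0,0,0]],
  [[0,0,-0.002],[0,0,0]],
  [[0,0,-0.002],[0,0,0]],
])

```text
t: 11.48
tcp_pos: [0.5265, 0.2036, 0.0765]
tool_rot: [0.984, -0.181, -0.0, 0.0]
contact_force: [-0.0, 0.4, -1.8]
grip_width: 0.0477
```

move_arm([
  [[0,0,-0.001],[0,0,0]],
  [[0,0,-0.002],[0,0,0]],
  [[0,0,-0.002],[0,0,0]],
])

```text
t: 11.73
tcp_pos: [0.5265, 0.2036, 0.0745]
tool_rot: [0.984, -0.181, -0.0, 0.0]
contact_force: [-0.3, -0.0, -1.8]
grip_width: 0.0477
```

move_arm([
  [[0,0,-0.001],[0,0,0]],
  [[0,0,-0.002],[0,0,0]],
  [[0,0,-0.002],[0,0,0]],
])

```text
t: 11.98
tcp_pos: [0.5265, 0.2036, 0.0725]
tool_rot: [0.984, -0.181, -0.0, 0.0]
contact_force: [-0.3, 0.2, -1.8]
grip_width: 0.0472
```

move_arm([
  [[0,0,-0.001],[0,0,0]],
  [[0,0,-0.002],[0,0,0]],
  [[0,0,-0.002],[0,0,0]],
])

```text
t: 12.23
tcp_pos: [0.5265, 0.2036, 0.0705]
tool_rot: [0.984, -0.181, -0.0, 0.0]
contact_force: [1.0, 0.1, -2.0]
grip_width: 0.0473
```

move_arm([
  [[0,0,-0.0005],[0,0,0]],
  [[0,0,-0.001],[0,0,0]],
  [[0,0,-0.001],[0,0,0]],
])

```text
t: 12.48
tcp_pos: [0.5265, 0.2036, 0.0696]
tool_rot: [0.984, -0.181, -0.0, 0.0]
contact_force: [0.8, -0.3, -1.7]
grip_width: 0.047
```

move_arm([
  [[0,0,-0.0005],[0,0,0]],
  [[0,0,-0.001],[0,0,0]],
  [[0,0,-0.001],[0,0,0]],
])

```text
t: 12.73
tcp_pos: [0.5267, 0.2036, 0.0695]
tool_rot: [0.984, -0.181, 0.0, -0.0]
contact_force: [-3.7, -1.5, 6.7]
grip_width: 0.0474
```

move_arm([
  [[0,0,-0.0003],[0,0,0]],
  [[0,0,-0.0005],[0,0,0]],
  [[0,0,-0.0005],[0,0,0]],
])

```text
t: 12.98
tcp_pos: [0.5267, 0.2036, 0.0695]
tool_rot: [0.984, -0.181, 0.0, -0.0]
contact_force: [-7.0, -2.1, 11.8]
grip_width: 0.0473
```

Contact came at TCP z = 0.0695, exactly the height predicted for seated, with about 12 N. Back off the press, let go and rise.

move_arm([
  [[0,0,0.001],[0,0,0]],
  [[0,0,0.001],[0,0,0]],
  [[0,0,0.001],[0,0,0]],
])

```text
t: 13.23
tcp_pos: [0.5267, 0.2037, 0.0696]
tool_rot: [0.984, -0.181, 0.0, -0.0]
contact_force: [-0.8, -1.2, 4.0]
grip_width: 0.0473
```

move_arm([
  [[0,0,0],[0,0,0]],
  [[0,0,0],[0,0,0]],
  [[0,0,0],[0,0,0]],
  [[0,0,0],[0,0,0]],
  [[0,0,0],[0,0,0]],
  [[0,0,0],[0,0,0]],
  [[0,0,0],[0,0,0]],
  [[0,0,0],[0,0,0]],
], gripper=0)

```text
t: 13.9
tcp_pos: [0.5265, 0.2036, 0.0692]
tool_rot: [0.984, -0.181, -0.0, -0.0]
contact_force: [-0.2, 0.6, -0.5]
grip_width: 0.0857
```

move_arm([
  [[0,0,0.01],[0,0,0]],
  [[0,0,0.03],[0,0,0]],
  [[0,0,0.06],[0,0,0]],
  [[0,0,0.09],[0,0,0]],
  [[-0.02,-0.03,0.12],[0,0,0]],
  [[-0.07,0.027,0.13],[0,0,0]],
  [[-0.07,0.027,0.13],[0,0,0]],
  [[-0.07,0.027,0.13],[0,0,0]],
  [[-0.07,0.027,0.13],[0,0,0]],
  [[-0.07,0.027,0.13],[0,0,0]],
])

```text
t: 14.73
tcp_pos: [0.4567, 0.2306, 0.1997]
tool_rot: [0.984, -0.18, 0.0, -0.0]
contact_force: [-0.1, -1.1, -0.2]
grip_width: 0.0853
```

```bash
python3 - <<'E'
from h import *
w=cam('wrist'); s=r.get_state(); print(s['t'],s['tcp_pos'],s['contact_force'],s['grip_width'])
uv=rim(w,(.5265,.2035),.104)
for z in(.104,.114):
    P=np.float32([ray(w,*p,z)[:2] for p in uv])*1000; print(z,cv2.minEnclosingCircle(P),cv2.fitEllipse(P))
u,v=px(w,[.5265,.2035,.09]).astype(int)
y0=max(v-75,0);x0=u-100
a=cv2.resize(w['im'][y0:y0+150,x0:x0+200],(400,300),interpolation=2)
c=cam('side');u,v=px(c,[.5265,.2035,.09]).astype(int)
b=cv2.resize(c['im'][v-45:v+45,u-60:u+60],(400,300),interpolation=2)
for nm,p in(('seat',[.5265,.2035,.06]),('top',[.5265,.2035,.104])):print(nm,(px(c,p)-[u-60,v-45])*400/120)
g=255*(np.hstack([a,b])/255.)**.6
cv2.imwrite('pics/end.png',np.uint8(g))
E
```

```text
14.7833 [0.45681006 0.23029532 0.19924735] [0.04242071 0.62216076 0.10753938] 0.08561558651830863
0.104 ((522.6324462890625, 199.8549041748047), 29.96000862121582) ((523.6529541015625, 200.5022430419922), (48.166358947753906, 59.39585494995117), 127.70610809326172)
0.114 ((522.918212890625, 199.9291534423828), 28.815584182739258) ((523.8997802734375, 200.5517578125), (46.32648849487305, 57.12702560424805), 127.70609283447266)
seat [205.07354698 186.0477024 ]
top [202.0592609  136.13601031]
```

View pics/end.png

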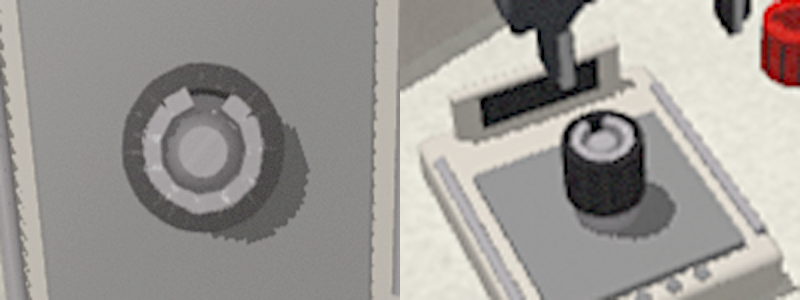

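The wheel is on the spindle, with the keyway towards the key at (208,95) in the left half. In the side half its top-face centre is at about (204,140), against a predicted (202,136) if seated and about 125 if it were riding on the key. The rim fit took in shadow, so I'll check the height by width and by the blob in numbers.

```bash
python3 - <<'E'
from h import *
w=cam('wrist')
u0,v0=px(w,[.5265,.2035,.104]); print(u0,v0)
g=cv2.GaussianBlur(np.mean([cam('wrist')['im'].max(2).astype(float) for _ in range(3)],0),(1,3),0)
for dv in(-16,-8,-2,0,2):
    v=int(round(v0))+dv; row=g[v,int(u0)-60:int(u0)+60]; d=np.where(row<58)[0]
    L,R=d[0]+int(u0)-60,d[-1]+int(u0)-60
    print(v,L,R,[round(1000*np.linalg.norm(ray(w,L-.5,v,z)-ray(w,R+.5,v,z)),1) for z in(.104,.114)])
print(g[int(v0),int(u0)-50:int(u0)+50].astype(int).tolist())
print(g[int(v0)-50:int(v0)+50,int(u0)].astype(int).tolist())
c=cam('side');m=np.uint8(c['im'].max(2)<40);u,v=px(c,[.5265,.2035,.09]).astype(int)
n,l,s,ce=cv2.connectedComponentsWithStats(m[v-28:v+30,u-22:u+22]);print(s[1:]+[u-22,v-28,0,0,0])
for z in(.06,.07):
    t=np.linspace(0,6.28,60); P=np.array([px(c,[.5265+.025*np.cos(a),.2035+.025*np.sin(a),zz]) for a in t for zz in(z,z+.044)]); print(z,P.min(0),P.max(0))
E
```

```text
319.7781186847349 122.9408319872228
107 282 359 [np.float64(47.4), np.float64(45.6)]
115 281 367 [np.float64(53.2), np.float64(51.2)]
121 281 369 [np.float64(54.7), np.float64(52.6)]
123 280 370 [np.float64(56.0), np.float64(53.9)]
125 281 370 [np.float64(55.5), np.float64(53.3)]
[101, 101, 102, 100, 101, 100, 100, 101, 101, 101, 92, 57, 44, 44, 46, 47, 46, 46, 43, 47, 44, 59, 111, 126, 127, 126, 126, 126, 128, 128, 99, 59, 48, 51, 56, 76, 84, 88, 92, 106, 124, 126, 124, 124, 124, 123, 124, 126, 127, 128, 128, 126, 125, 124, 122, 122, 123, 122, 122, 122, 122, 124, 125, 117, 82, 69, 65, 62, 59, 54, 50, 48, 58, 93, 140, 139, 133, 134, 134, 133, 134, 93, 61, 44, 37, 37, 38, 39, 37, 37, 38, 35, 40, 50, 53, 50, 51, 52, 51, 52]
[99, 100, 100, 99, 100, 96, 78, 56, 46, 45, 46, 48, 51, 52, 50, 47, 44, 44, 42, 34, 26, 26, 38, 56, 64, 65, 65, 66, 67, 67, 63, 61, 66, 74, 80, 85, 89, 95, 106, 118, 124, 125, 125, 124, 123, 124, 124, 126, 128, 128, 128, 127, 126, 124, 123, 122, 122, 122, 123, 123, 122, 122, 121, 109, 85, 69, 66, 64, 59, 54, 53, 59, 81, 115, 136, 139, 137, 135, 133, 125, 105, 76, 51, 38, 36, 37, 38, 38, 36, 35, 38, 53, 78, 93, 96, 95, 94, 94, 94, 94]
[[266 233  22  17 193]
 [277 249  25  32 477]]
0.06 [276.11066245 248.14727771] [301.61674173 280.85004115]
0.07 [275.80435162 244.61246018] [301.50255137 277.53239593]
```

Both checks say it is seated. In the side view the wheel spans rows 249–281; seated predicts 248–281, and riding on the key predicts 245–278.5. From above, the rim is 82 px across, which is 50 mm at the seated height.

```bash
python3 -c "
from rig import r
print(r.sign_off())"
```

```text
the job is handed in; nothing more can be done
None
```

The handwheel is back on the spindle, sitting fully home on the collar with its keyway over the key. I let go of it, withdrew the arm and handed the job in at about 15 s.

- **Fitting:** I measured the key at about -26.5° and the wheel's keyway at about +14.3°. I gripped the wheel and turned it about -41° while carrying it over. It then slid straight down past the key, so it needed no searching turn once on the spindle.
- **Force:** The most I read while pressing was about 12 N upward (about 14 N in all, with the sideways part). I read it after each small step, not continuously.
- **Seated height:** First contact came at tool height 69.5 mm, the height worked out beforehand for fully home. In the side view the wheel spans rows 249–281. Fully home predicts 248–281, and riding on the key predicts 245–278.5. From above, its rim measures 50 mm across at the seated height.
- **Level:** The wheel looks level in both views, but I did not measure its tilt.
- **Disagreements:**
  - My automatic rim fit at the end was spoiled by the wheel's shadow (it gave a 48 by 59 mm ellipse), so I read the width from pixel values instead.
  - The first, coarse top-camera position of the spindle was about 4 mm off the close-up one, and I used the close-up.
- **Other things:** I did not touch the other things, but I did not photograph them again at the end.
- **Pictures:** I viewed 11 pictures, one over the budget.

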